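# Press the two raised moisture tin lids home

## Robot

A 6-joint arm with a two-finger parallel gripper is mounted at the origin on a cart in front of the work surface, level with it; the furniture and walls round the work are solid. World frame = base frame: x ahead of the robot, y to its left, z up, the work surface at z = 0. Lengths are in m, angles in rad, forces in N, time in s.
With the tool pointing down it reaches from about 0.4 to 0.825 m from the base axis. Payload 7 kg.
Tool frame: the origin (TCP) lies at the very end of the fingers, on their centre line; the grasp point (between the pads) lies 19 mm behind it; x points along the fingers, y is the direction in which the jaws open and shut, and the axes are right-handed (so a half turn about x gives the same grasp; the last joint's range is limited). The gripper opens to 88 mm and grips with 3 to 60 N. Pads are 19 mm wide; open, the fingers measure 130 mm over their backs; the gripper's body (78 mm by 193 mm) begins 47 mm behind the grasp point.
Start: joints at [1.558, 0.359, 0.012, 0, -1.224, -0.288], TCP at [0.2, 0.645, 0.227] pointing down, gripper open.
Joint ranges: [-3.07, 3.07], [-1.43, 2.12], [-1.02, 1.25], [-3.03, 1.67], [-3.05, -0], [-3.03, 3.03]. Speed limits (rad/s): [2.39, 2.39, 3.01, 3.14, 3.14, 3.14].

## Interface

Orientations are given as [roll, pitch, yaw] about the fixed x, y, z axes, in that order (R = Rz(yaw) Ry(pitch) Rx(roll)).
In Python, from station import arm gives the robot as it stands.
- The arm moves only by the shell command python3 -m inch 'ROWS' [OPENING] [FORCE]. ROWS is text: rows parted by semicolons, each of 6 numbers parted by spaces: the shift along the world's x, y, z in units of 30 mm (1.0 is 30 mm), then the turn, a rotation vector about the world's x, y, z in units of 5 degrees (1.0 is 5 degrees). In form: dx dy dz wx wy wz; .... A call has 1 to 12 rows; each row shifts and turns the commanded pose from where the row before left it; what a row does not reach is not made up. A row lasts 1/8 s, in which the tool goes at most 62.5 mm and 10.7 degrees, less where a joint would pass 70% of its speed; a pose out of reach is approached as far as the arm can. A call is refused whole if a number of a shift passes 1 or a number of a turn 1, either way. A call with a gripper value outside its range is refused whole. OPENING is the opening, from 0 (shut) to 1 (fully open), set as the call begins (- or left out, the last holds). The fingers move at their own pace and stop on an object; FORCE is the grip in N (left out, the last holds). Time passes only in rows, so rows that do not move let the fingers close. It gives the time, the measured TCP pose, the force and the opening at its end, in the units of the state.
- arm.get_state(): the state, without advancing time (a new reading comes with each control period).
- arm.grab_frame(name): name is "side" or "top" or "wrist"; returns a dict with "frame" (480x640x3 uint8, red, green, blue), "range_z" (480x640 float32, m along the optical axis (not along the pixel's ray), 0 where there is no reading), "mtx" (3x3 intrinsics, pixels), "dist_coeffs" ([k1, k2, p1, p2, k3] as OpenCV has them; the pictures are not rectified), "pose" (4x4, takes a point from camera to world coordinates). Camera axes: x right, y up, looking along -z (the intrinsics and any distortion apply to the point x, -y, -z); pixel columns grow to the right and rows downward; lengths in m; the calibration is good to about 2 mm. A picture is of the moment at which its call begins.
- arm.job_done(): hands the job in, once; it reports no verdict.
Trained networks look in a picture, given as the dict that the camera call returned (one of the last four; its "shot" number tells which), for a name from the list of things; names that differ only in an ending like _2 or _b are one class to them, and where a whole thing is asked for, a point or a joint stands for the part that bears it (a point fixed in the world has none). Each returns a list of dicts, best first, with "confidence" (0 to 1); they miss things now and then, are a little off and sometimes report something else, mostly with a low value. They report only what shows in the picture. A call takes as long as a camera call. They do not tell look-alikes from the thing itself.
- arm.search_frame(picture, target): "extent" ([centre column, centre row, width, height] as shares, 0 to 1, of the picture: columns of its width, rows of its height, round what is visible of it).
- arm.masks_of(picture, target): "mask" (480x640 bool, what is visible of it) and "extent" ([centre column, centre row, width, height] as shares, 0 to 1, of the picture: columns of its width, rows of its height, round what is visible of it).
- arm.place_of(picture, target): "position" ([column, row] as shares, 0 to 1, of the picture: columns of its width, rows of its height: a listed point, or the origin of a listed thing).
The state is a dict: "t": time; "q": joint angles; "qd": joint speeds; "joint_efforts": joint torques, N m; "eef_pos": TCP position; "ee_rot": TCP orientation; "force": force on the tool from outside, world axes, zero at the start; "moment": the same for the moment, N m; "width": finger opening in m.
Only numpy, scipy, OpenCV 4.12 (cv2) and the standard library are available. Lean on these libraries where they do the work, as an engineer would, in place of code of your own. Each camera call takes 0.05 s, during which the arm holds its last target. There are 200 camera calls.

## Task

Five round tins stand singly on the middle of the table, in front of the tins stored along its far edge; two of the five have lids that are only half on and so stand a little taller than the rest. Gently press each of these two lids down with the fingertips until it is fully home, leaving both tins standing where they are, then withdraw. Do not lift anything, and do not touch the three shut tins, the mortar, the dish or the brush.

Things in the scene. Friction and masses are not known exactly. Their poses are not given: they have to be found in the camera images.
- open_tin_1: Round white metal moisture tin no. 1 of the two whose lid is only half on. 57 mm diameter; stands upright, loose, about 0.14 kg. Origin: centre of its underside, on the table; z up. Its total height is 38 mm plus the lid's joint value (so 46 to 47.5 mm at the start, against 38 mm for a shut tin).
- open_tin_1_lid (a joint): Height in m by which the slip lid of open tin 1 stands above its fully shut position: 0.008 to 0.0095 at the start, 0 = fully home on its stop. The lid slides straight up and down on the tin with light friction, about 1 N, and stays where it is left.
- open_tin_1_top (a point): Centre of the flat top (56 mm across) of the lid of open tin 1; it moves with the lid.
- open_tin_2: Round white metal moisture tin no. 2 of the two whose lid is only half on. 57 mm diameter; stands upright, loose, about 0.14 kg. Origin: centre of its underside, on the table; z up. Its total height is 38 mm plus the lid's joint value (so 46 to 47.5 mm at the start, against 38 mm for a shut tin).
- open_tin_2_lid (a joint): Height in m by which the slip lid of open tin 2 stands above its fully shut position: 0.008 to 0.0095 at the start, 0 = fully home on its stop. The lid slides straight up and down on the tin with light friction, about 1 N, and stays where it is left.
- open_tin_2_top (a point): Centre of the flat top (56 mm across) of the lid of open tin 2; it moves with the lid.
- shut_tin_1: Shut moisture tin no. 1, the same round white tin with its lid already fully on: 57 mm diameter, 38 mm tall, loose, upright. Origin: centre of its underside. To be left alone.
- shut_tin_2: Shut moisture tin no. 2, the same round white tin with its lid already fully on: 57 mm diameter, 38 mm tall, loose, upright. Origin: centre of its underside. To be left alone.
- shut_tin_3: Shut moisture tin no. 3, the same round white tin with its lid already fully on: 57 mm diameter, 38 mm tall, loose, upright. Origin: centre of its underside. To be left alone.
- mortar: White porcelain mortar, 79 mm diameter, bowl 46 mm tall, with a pestle standing in it up to 84 mm, loose. Origin: centre of its underside. To be left alone.
- steel_dish: Shallow round dish, 117 mm diameter, 17 mm tall, loose. Origin: centre of its underside. To be left alone.
- brush: Flat brush with a wooden handle lying flat, 175 mm long (its own y), 28 mm wide, 11 mm thick, loose. Origin: centre of its underside. To be left alone.
There are look-alikes about, which are no part of the job. What is shaped like the open_tin_1 but green, orange or yellow is not meant.

How it is judged:
By the outcome, as a careful person would: the job done as asked, in the order asked, and still so for the second after the job is handed in, with the robot touching nothing.
It also fails if it takes over 35 s, if anything falls off the work surface, if the arm or the gripper's body presses on something with over 40 N, if the wrist force passes 120 N, or if a joint passes its speed limit or range.

## Working session

There is one attempt and no reset: what is moved stays moved. The work goes in short steps, Python scripts to look and compute and a shell command to move; the robot and the scene stay as the last step left them, time stands still between calls to the robot, and variables do not carry over. Pictures are saved under pics/ and viewed, about 8 in all and at most 12, crops included, and the job is handed in when it is done.

```bash
mkdir -p pics
cat > h.py <<'E'
import numpy as np, cv2
from station import arm
def world(f):
    v,u=np.mgrid[0:480,0:640].astype(np.float64)
    p=cv2.undistortPoints(np.stack([u.ravel(),v.ravel()],1)[:,None],f["mtx"],np.array(f["dist_coeffs"]))[:,0]
    z=f["range_z"].ravel().astype(float)
    c=np.stack([p[:,0]*z,-p[:,1]*z,-z,np.ones_like(z)])
    w=(np.array(f["pose"])@c)[:3].T.reshape(480,640,3)
    w[f["range_z"]==0]=np.nan
    return w
def save(n,f): cv2.imwrite(f"pics/{n}.png",f["frame"][:,:,::-1])
E
python3 - <<'E'
from h import *
s=arm.get_state();print(s)
for n in("top","side"):
    f=arm.grab_frame(n);save(n+"1",f);w=world(f)
    print(n,np.array(f["pose"])[:3,3])
    for d in arm.masks_of(f,"open_tin_1"):
        m=d["mask"];P=w[m];P=P[~np.isnan(P[:,0])]
        if len(P)<10: print('few');continue
        zt=np.percentile(P[:,2],95);T=P[P[:,2]>zt-.004]
        c=f["frame"][m].mean(0).round()
        print(round(d["confidence"],2),(np.array(d["extent"])*[640,480,640,480]).round(),"ztop",zt.round(4),np.median(T[:,2]).round(4),"ctr",((T.max(0)+T.min(0))/2).round(4),"sz",np.ptp(T,axis=0).round(3),c)
E
```

```text
{'t': 0.0, 'q': array([ 1.55811925e+00,  3.59403082e-01,  1.10164815e-02, -3.20352414e-04,
       -1.22409802e+00, -2.88125767e-01]), 'qd': array([-0.00226145,  0.00061335, -0.00057518,  0.00012206,  0.00019959,
       -0.00186333]), 'joint_efforts': array([ 9.52384798e-04, -5.82716453e+01,  2.93057477e+01,  6.99715421e+00,
        7.24798796e-03, -1.64380212e-04]), 'eef_pos': array([0.1998685 , 0.64420002, 0.22559914]), 'ee_rot': array([ 1.68242959,  1.56908137, -1.76007502]), 'force': array([-0.25667924,  0.23802934, -0.00526211]), 'moment': array([ 0.0164348 , -0.02804225,  0.00264367]), 'width': 0.08765340670359234}
top [0.48547793 0.06686946 1.3104383 ]
0.91 [250. 227.  29.  23.] ztop 0.051 0.0488 ctr [0.6061 0.1875 0.0515] sz [0.053 0.054 0.009] [107. 108. 105.]
0.91 [292. 200.  26.  28.] ztop 0.0431 0.0407 ctr [0.6658 0.0991 0.0427] sz [0.054 0.054 0.007] [130. 131.  19.]
0.88 [297. 250.  28.  18.] ztop 0.0432 0.041 ctr [0.5557 0.0874 0.0441] sz [0.054 0.054 0.01 ] [134.  81.  22.]
0.85 [162. 178.  33.  29.] ztop 0.0432 0.0407 ctr [0.7203 0.3986 0.0426] sz [0.055 0.056 0.007] [119. 118.  18.]
0.74 [341. 223.  26.  23.] ztop 0.0511 0.0487 ctr [ 0.6112 -0.0091  0.0507] sz [0.054 0.056 0.007] [109. 109. 107.]
0.6 [212. 197.  27.  25.] ztop 0.0429 0.0406 ctr [0.6787 0.2768 0.0424] sz [0.055 0.054 0.007] [32. 94. 40.]
side [ 0.34239719 -0.67810231  0.75941182]
0.98 [359. 237.  23.  26.] ztop 0.0393 0.0376 ctr [0.6597 0.0963 0.0385] sz [0.052 0.055 0.006] [161. 145.  59.]
0.88 [339. 194.  20.  22.] ztop 0.0393 0.0377 ctr [0.6757 0.2729 0.0383] sz [0.053 0.055 0.006] [ 50. 101.  57.]
0.71 [313. 248.  23.  28.] ztop 0.0397 0.0376 ctr [0.5522 0.0847 0.0389] sz [0.054 0.056 0.006] [163.  93.  49.]
0.7 [350. 270.  23.  33.] ztop 0.0479 0.046 ctr [ 0.6069 -0.0117  0.0465] sz [0.056 0.056 0.005] [141. 136. 135.]
0.6 [342. 169.  22.  20.] ztop 0.0396 0.038 ctr [0.7175 0.399  0.0388] sz [0.055 0.057 0.006] [156. 139.  57.]
```

View pics/top1.png

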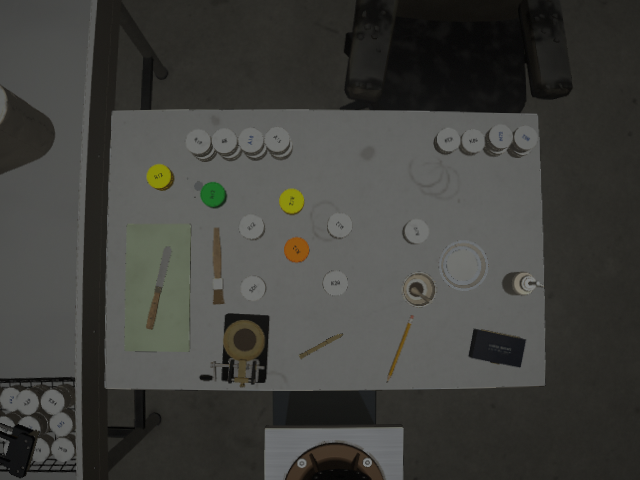

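View pics/side1.png

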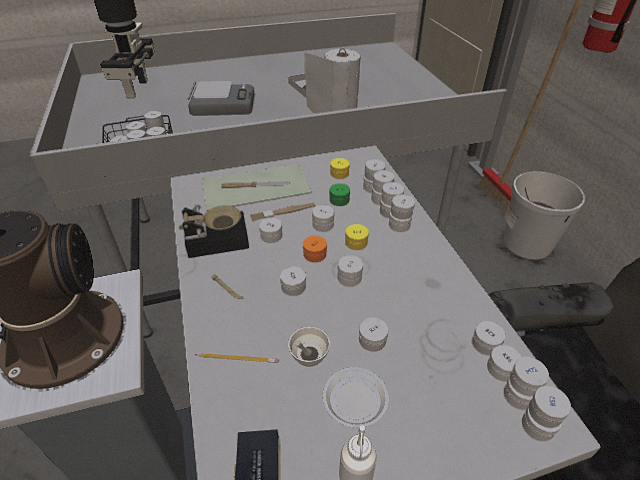

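The top view shows five single white tins at about (252,227), (340,225), (416,231), (253,288) and (335,282). The coloured ones are look-alikes, and a raised partition runs near column 95. I'll measure all five heights in both views, and the partition.

Run:
```python
from h import *
from scipy.optimize import least_squares
T=[(252,227),(340,225),(416,231),(253,288),(335,282)]
W={}
for n in("top","side"):
    f=arm.grab_frame(n);W[n]=world(f)
w=W["top"]
C=[np.nanmedian(w[v-4:v+5,u-4:u+5].reshape(-1,3),0) for u,v in T]
for c in C:
    for n in W:
        P=W[n].reshape(-1,3);P=P[np.hypot(P[:,0]-c[0],P[:,1]-c[1])<.06]
        tab=np.median(P[P[:,2]<.012][:,2]); hi=P[P[:,2]>.03]; k=np.hypot(*(hi[:,:2]-np.median(hi[:,:2],0)).T)
        zt=np.median(hi[k<.02][:,2]); t=hi[hi[:,2]>zt-.004]
        print(n,"ctr",((t.max(0)+t.min(0))/2)[:2].round(4),t[:,:2].mean(0).round(4),"n",len(t),"z",zt.round(4),"table",tab.round(4),"h",(zt-tab).round(4))
for r in (150,250,350):print([w[r,c].round(3).tolist() for c in (60,82,88,92,98,103,112)])
# everything tall over table
m=(w[:,:,2]>.06)&(w[:,:,0]>.2)&(w[:,:,0]<.9)&(w[:,:,1]>-.5)&(w[:,:,1]<.6)
k,l,st,ce=cv2.connectedComponentsWithStats(m.astype(np.uint8))
for i in range(1,k):
    if st[i,4]>8:print(st[i],w[l==i].min(0).round(3),w[l==i].max(0).round(3))
```

```text
top ctr [0.6063 0.1875] [0.6068 0.1878] n 486 z 0.0467 table 0.001 h 0.0457
side ctr [0.6028 0.1868] [0.6026 0.1838] n 275 z 0.045 table 0.0 h 0.0449
top ctr [ 0.6113 -0.0093] [ 0.6108 -0.0094] n 481 z 0.047 table 0.001 h 0.046
side ctr [ 0.6077 -0.0118] [ 0.6068 -0.0125] n 390 z 0.046 table -0.0001 h 0.0461
top ctr [ 0.5983 -0.1845] [ 0.598 -0.184] n 464 z 0.0382 table 0.0007 h 0.0375
side ctr [ 0.5955 -0.1851] [ 0.5946 -0.1868] n 564 z 0.0373 table -0.0005 h 0.0378
top ctr [0.4534 0.184 ] [0.4688 0.1843] n 493 z 0.0388 table 0.0009 h 0.0379
side ctr [0.4668 0.1818] [0.4663 0.1806] n 291 z 0.0377 table -0.0 h 0.0378
top ctr [4.813e-01 3.000e-04] [0.4816 0.0005] n 478 z 0.0388 table 0.001 h 0.0378
side ctr [ 0.4784 -0.002 ] [ 0.4782 -0.0027] n 412 z 0.0376 table -0.0001 h 0.0377
[[0.792, 0.653, -0.002], [0.761, 0.545, 0.131], [0.769, 0.546, 0.093], [0.774, 0.546, 0.071], [0.783, 0.547, 0.03], [0.79, 0.545, 0.002], [0.79, 0.524, 0.0]]
[[0.554, 0.642, -0.001], [0.547, 0.535, 0.133], [0.55, 0.544, 0.077], [0.552, 0.547, 0.044], [0.553, 0.545, 0.012], [0.555, 0.547, -0.026], [0.554, 0.515, 0.002]]
[[0.32, 0.638, -0.004], [0.334, 0.545, 0.096], [0.33, 0.547, 0.058], [0.327, 0.545, 0.039], [0.323, 0.544, 0.003], [0.319, 0.545, -0.033], [0.323, 0.512, -0.001]]
[  75   87   23  330 4283] [0.2  0.53 0.06] [0.9   0.551 0.138]
[ 486  125   52   26 1056] [ 0.78  -0.459  0.06 ] [ 0.836 -0.342  0.089]
[ 239  127   51   28 1088] [0.765 0.103 0.06 ] [0.823 0.214 0.088]
[ 186  128   52   28 1095] [0.763 0.218 0.06 ] [0.82  0.331 0.087]
[510 272  35  23 501] [ 0.455 -0.437  0.06 ] [ 0.504 -0.389  0.161]
[423 296   9   8  40] [ 0.437 -0.207  0.06 ] [ 0.451 -0.192  0.087]
[ 210  320   55   68 1888] [0.255 0.155 0.06 ] [0.401 0.272 0.104]
[ 61 392   8  18  92] [0.2  0.59 0.06] [0.237 0.6   0.085]
[  2 424  38  19 454] [0.2   0.541 0.295] [0.222 0.6   0.342]
```

Both views agree: the half-open tins are A at about (0.605, 0.187) and B at about (0.609, -0.011). The other three white tins measure 38 mm. I'll shut the gripper and travel to A, above the 0.138 m partition.

```bash
python3 -m inch '0.4 -0.5 0 0 0 0;0.84 -0.95 0 0 0 0;0.84 -0.95 0 0 0 0;0.84 -0.95 0 0 0 0;0.84 -0.95 0 0 0 0;0.84 -0.95 0 0 0 0;0.84 -0.95 0 0 0 0;0.84 -0.95 0 0 0 0;0.84 -0.95 0 0 0 0;0.84 -0.95 0 0 0 0;0.84 -0.95 0 0 0 0;0.84 -0.95 0 0 0 0' 0 10
```

```text
t: 1.8
eef_pos: [0.4899, 0.3143, 0.2268]
ee_rot: [-1.897, 1.57, 0.943]
force: [-0.5, -1.3, 0.0]
width: 0.0008
```

```bash
python3 -m inch '0.77 -0.86 0 0 0 0;0.77 -0.86 0 0 0 0;0.77 -0.86 0 0 0 0;0.77 -0.86 -0.4 0 0 0;0.77 -0.86 -0.8 0 0 0;0 0 -1 0 0 0;0 0 -1 0 0 0;0 0 -0.5 0 0 0;0 0 0 0 0 0;0 0 0 0 0 0'
python3 - <<'E'
from h import *
s=arm.get_state();print(s["eef_pos"],s["q"].round(3),s["force"])
f=arm.grab_frame("wrist");save("w1",f);w=world(f)
for d in arm.masks_of(f,"open_tin_1"):
    P=w[d["mask"]];P=P[~np.isnan(P[:,0])]
    if len(P)<50:continue
    zt=np.median(P[P[:,2]>np.percentile(P[:,2],60)][:,2]);t=P[abs(P[:,2]-zt)<.003]
    print(round(d["confidence"],2),(np.array(d["extent"])*[640,480,640,480]).round(),((t.max(0)+t.min(0))/2).round(4),np.ptp(t,axis=0).round(3))
E
```

```text
t: 3.05
eef_pos: [0.6054, 0.1875, 0.1169]
ee_rot: [-2.453, 1.569, 0.388]
force: [0.5, -0.3, 0.0]
width: 0.0004
[0.60539399 0.18749048 0.11693789] [ 0.608  0.377 -0.227  0.    -0.965  0.662] [ 0.53279055 -0.26597689  0.03280938]
0.96 [588. 162. 105.  95.] [ 0.6094 -0.0024  0.0477] [0.056 0.042 0.006]
0.86 [ 25. 180.  47.  81.] [0.7122 0.3827 0.0339] [0.038 0.025 0.006]
0.68 [428. 128.  95.  95.] [0.6642 0.0974 0.0393] [0.056 0.056 0.005]
0.64 [326. 249.  85.  87.] [0.6059 0.1861 0.047 ] [0.055 0.056 0.005]
0.56 [168. 188. 100.  88.] [0.6791 0.2752 0.039 ] [0.055 0.056 0.005]
0.34 [323. 253.  85.  80.] [0.6059 0.1861 0.047 ] [0.055 0.056 0.005]
```

View pics/w1.png

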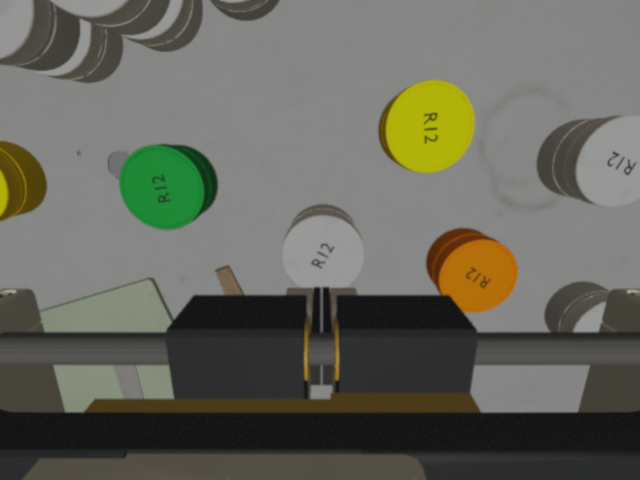

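The wrist view shows the white lid at (323,250), under the closed fingers. Its centre is (0.606, 0.186) at z ≈ 0.047, so the tool is aligned. Next I'll descend and press slowly.

```bash
python3 -m inch '0 0 -0.6 0 0 0;0 0 -0.7 0 0 0;0 0 -0.5 0 0 0;0 0 -0.3 0 0 0;0 0 -0.1 0 0 0;0 0 -0.1 0 0 0;0 0 -0.08 0 0 0;0 0 -0.08 0 0 0;0 0 0 0 0 0'
```

```text
t: 4.28
eef_pos: [0.6047, 0.1872, 0.0418]
ee_rot: [-2.111, 1.571, 0.729]
force: [-0.0, 0.2, 0.5]
width: 0.0007
```

```bash
python3 -m inch '0 0 -0.05 0 0 0;0 0 -0.05 0 0 0;0 0 -0.03 0 0 0;0 0 0 0 0 0'; python3 -m inch '0 0 -0.03 0 0 0;0 0 0 0 0 0'
```

```text
t: 4.78
eef_pos: [0.6048, 0.1872, 0.0387]
ee_rot: [-2.764, 1.57, 0.078]
force: [-2.4, -0.7, 7.3]
width: 0.0001
t: 5.03
eef_pos: [0.6048, 0.1872, 0.0387]
ee_rot: [-2.762, 1.57, 0.08]
force: [-5.8, 0.4, 14.8]
width: 0.0003
```

The tip is stopped at 38.7 mm while the force climbs to 15 N, so lid A is home. I'll lift straight up and cross to B.

```bash
python3 -m inch '0 0 0.15 0 0 0;0 0 0.4 0 0 0;0 0 0.8 0 0 0;0 0 0.9 0 0 0;0.03 -0.7 0 0 0 0;0.03 -1 0 0 0 0;0.03 -1 0 0 0 0;0.02 -1 0 0 0 0;0.02 -1 0 0 0 0;0 -1 0 0 0 0;0 -0.9 0 0 0 0;0 0 0 0 0 0'
python3 - <<'E'
from h import *
s=arm.get_state();print(s["eef_pos"],s["force"])
f=arm.grab_frame("wrist");save("w2",f);w=world(f)
for d in arm.masks_of(f,"open_tin_1"):
    P=w[d["mask"]];P=P[~np.isnan(P[:,0])]
    if len(P)<50:continue
    zt=np.median(P[P[:,2]>np.percentile(P[:,2],60)][:,2]);t=P[abs(P[:,2]-zt)<.003]
    print(round(d["confidence"],2),(np.array(d["extent"])*[640,480,640,480]).round(),((t.max(0)+t.min(0))/2).round(4),np.ptp(t,axis=0).round(3))
E
```

```text
t: 6.52
eef_pos: [0.6079, -0.0131, 0.1041]
ee_rot: [0.517, 1.57, -2.929]
force: [-0.5, -0.2, 0.7]
width: 0.0005
[ 0.6079279  -0.01305551  0.1040636 ] [-0.48827125 -0.1840966   0.66011211]
0.92 [315. 250.  87.  87.] [ 0.612  -0.0107  0.0479] [0.05  0.056 0.006]
0.63 [ 82. 330.  84.  88.] [0.6061 0.1788 0.0386] [0.056 0.044 0.005]
0.62 [143. 224. 100.  87.] [0.664  0.0969 0.0393] [0.056 0.057 0.006]
```

View pics/w2.png

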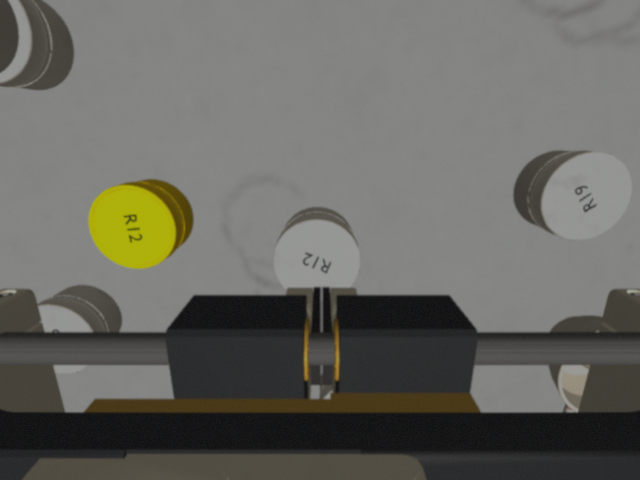

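The white lid of B is at (317,250), centred near (0.609, -0.011). A's lid now reads 38.6 mm. I'll press B the same way.

```bash
python3 -m inch '0.03 0.07 -0.5 0 0 0;0 0 -0.6 0 0 0;0 0 -0.4 0 0 0;0 0 -0.2 0 0 0;0 0 -0.1 0 0 0;0 0 -0.1 0 0 0;0 0 -0.08 0 0 0;0 0 -0.07 0 0 0;0 0 0 0 0 0'; python3 -m inch '0 0 -0.05 0 0 0;0 0 -0.05 0 0 0;0 0 -0.03 0 0 0;0 0 0 0 0 0'
```

```text
t: 7.75
eef_pos: [0.6095, -0.0088, 0.043]
ee_rot: [-2.738, 1.571, 0.103]
force: [0.8, 0.5, 0.3]
width: 0.0006
t: 8.25
eef_pos: [0.6094, -0.0088, 0.0389]
ee_rot: [0.582, 1.57, -2.86]
force: [-1.1, 0.6, 0.1]
width: 0.0005
```

```bash
python3 -m inch '0 0 -0.03 0 0 0;0 0 0 0 0 0'; python3 -m inch '0 0 -0.03 0 0 0;0 0 0 0 0 0'
```

```text
t: 8.5
eef_pos: [0.6095, -0.0088, 0.0387]
ee_rot: [2.295, 1.571, -1.147]
force: [-2.2, -0.1, 6.3]
width: 0.0005
t: 8.75
eef_pos: [0.6095, -0.0088, 0.0387]
ee_rot: [3.012, 1.57, -0.429]
force: [-5.8, 0.7, 13.0]
width: 0.0005
```

Lid B is home too: it stopped at the same 38.7 mm, with 13 N. I'll withdraw and check.

```bash
python3 -m inch '0 0 0.15 0 0 0;0 0 0.4 0 0 0;0 0 0.8 0 0 0;0 0 1 0 0 0;0 0 1 0 0 0;0 0 1 0 0 0;0 0 1 0 0 0;-0.8 0.3 0.6 0 0 0;-1 0.4 0 0 0 0;-1 0.4 0 0 0 0;0 0 0 0 0 0;0 0 0 0 0 0'
python3 - <<'E'
from h import *
print(arm.get_state()["eef_pos"],arm.get_state()["force"])
C=[(.605,.187),(.609,-.0105),(.597,-.185),(.468,.183),(.480,-.001)]
for n in("top","side"):
    f=arm.grab_frame(n);save(n+"2",f);W=world(f).reshape(-1,3)
    for c in C:
        P=W[(np.hypot(W[:,0]-c[0],W[:,1]-c[1])<.045)&(W[:,2]<.06)]
        tab=np.median(P[P[:,2]<.012][:,2]);hi=P[P[:,2]>.03]
        if len(hi)<50:print(n,c,"hidden");continue
        k=np.hypot(*(hi[:,:2]-np.median(hi[:,:2],0)).T);zt=np.median(hi[k<.02][:,2]);t=hi[hi[:,2]>zt-.004]
        print(n,((t.max(0)+t.min(0))/2)[:2].round(4),len(t),"h",(zt-tab).round(4))
E
```

```text
t: 10.25
eef_pos: [0.5259, 0.0244, 0.2165]
ee_rot: [-2.592, 1.57, 0.25]
force: [-1.7, -1.2, -0.4]
width: 0.0005
[0.52593545 0.02438686 0.21648347] [-1.70089925 -1.20428923 -0.39031226]
top [0.607  0.1873] 478 h 0.0374
top (0.609, -0.0105) hidden
top [ 0.5982 -0.1846] 451 h 0.0378
top (0.468, 0.183) hidden
top [ 0.4613 -0.0062] 64 h 0.0379
side [0.6024 0.1838] 274 h 0.0374
side [ 0.6073 -0.0109] 383 h 0.0374
side [ 0.5952 -0.1862] 566 h 0.0374
side [0.4665 0.1815] 296 h 0.0375
side [ 4.784e-01 -3.000e-04] 417 h 0.0376
  return _methods._mean(a, axis=axis, dtype=dtype,
  ret = ret.dtype.type(ret / rcount)
```

View pics/side2.png

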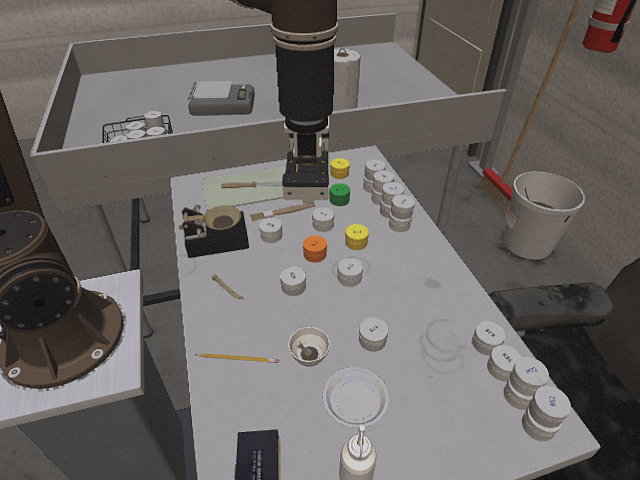

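The side view shows everything where it was: the two pressed tins at (323,217) and (350,270) are level with the shut ones, and the arm is clear above.

```bash
python3 -c "
from station import arm
print(arm.job_done())"
```

```text
the job is handed in; nothing more can be done
None
```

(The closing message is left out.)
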